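# Set out the height steps on the calibration rail

### The job

Set out the four height pieces on the blue rail to check the measuring camera's focus: one piece on each round seat, centred and upright as it stands now, in order of height, with the tallest on the seat next to the red end post and the lowest at the other end. The drum was left on the wrong seat last time, so it has to move too. Leave the black lens cap where it lies.

Things in the scene. Friction and masses are not known exactly. Their poses are not given: they have to be found in the camera images.
- tall_block_mid (a point): steel gauge block standing on end, 35 x 9 x 50 mm (x, y, z): the tallest piece, 50 mm high; this point is its centre, 25 mm above its underside; x along its 35 mm width, y across its 9 mm thickness, z up. It tips over easily.
- clear_piece_mid (a point): clear acrylic block, 30 x 30 x 40 mm high, upright; this point is its centre, 20 mm above its underside; x and y square to its sides, z up
- drum_mid (a point): turned aluminium drum, round, 46 mm across and 30 mm high, with a hollow top; this point is its centre, 15 mm above its underside; z up. It starts standing on the leftmost seat.
- flat_block_mid (a point): small steel gauge block lying flat, 35 x 20 x 9 mm (x, y, z): the lowest piece, 9 mm high; this point is its centre, 4.5 mm above its underside; x along its 35 mm length, y across its 20 mm width, z up
- seat_1_top (a point): white-rimmed black round seat, 56 mm across and 3 mm high, fixed on the blue rail (rail 400 x 70 x 12 mm, seats 80 mm apart centre to centre, seat tops 15 mm above the cabinet top); this point is the centre of its top face, its x axis points across the rail (away from the robot) and its y axis along the rail, z up; leftmost of the four seen from the robot; the drum stands on it at the start
- seat_2_top (a point): white-rimmed black round seat, 56 mm across and 3 mm high, fixed on the blue rail (rail 400 x 70 x 12 mm, seats 80 mm apart centre to centre, seat tops 15 mm above the cabinet top); this point is the centre of its top face, its x axis points across the rail (away from the robot) and its y axis along the rail, z up; second from the left
- seat_3_top (a point): white-rimmed black round seat, 56 mm across and 3 mm high, fixed on the blue rail (rail 400 x 70 x 12 mm, seats 80 mm apart centre to centre, seat tops 15 mm above the cabinet top); this point is the centre of its top face, its x axis points across the rail (away from the robot) and its y axis along the rail, z up; third from the left
- seat_4_top (a point): white-rimmed black round seat, 56 mm across and 3 mm high, fixed on the blue rail (rail 400 x 70 x 12 mm, seats 80 mm apart centre to centre, seat tops 15 mm above the cabinet top); this point is the centre of its top face, its x axis points across the rail (away from the robot) and its y axis along the rail, z up; rightmost of the four. Behind the rail hangs a fixed monitor: its face is at least 100 mm beyond every seat centre, its lower edge 0.21 m above the cabinet top
- post_red_top (a point): red knobbed end post, 20 mm across and 25 mm high, fixed at one end of the blue rail, 60 mm beyond the centre of the end seat next to it (a like post in white stands at the other end; either may be at the left); this point is the centre of its top, 37 mm above the cabinet top
- cap: black lens cap, round, 83 mm across and 10 mm high, lying among the pieces on the green mat (the mat is 2 mm thick, fixed), not to be disturbed; origin at the centre of its underside, z up
There are look-alikes about, which are no part of the job. What is shaped like the part that bears clear_piece_mid but green is not meant.

How it is judged:
By the outcome, as a careful person would: the job done as asked, in the order asked, and still so for the second after the job is handed in, with the robot touching nothing.
It also fails if it takes over 96 s, if anything falls off the work surface, if the arm or the gripper's body presses on something with over 40 N, if the wrist force passes 120 N, or if a joint passes its speed limit or range.

### The arm

A 6-joint arm with a two-finger parallel gripper is mounted at the origin on a cart in front of the work surface, level with it; the furniture and walls round the work are solid. World frame = base frame: x ahead of the robot, y to its left, z up, the work surface at z = 0. Lengths are in mm, angles in rad, forces in N, time in s.
With the tool pointing down it reaches from about 400 to 825 mm from the base axis. Payload 7 kg.
Tool frame: the origin (TCP) lies at the very end of the fingers, on their centre line; the grasp point (between the pads) lies 19 mm behind it; z points along the fingers, y is the line along which they close (so a half turn about z gives the same grasp; the last joint's range is limited). The gripper opens to 88 mm and grips with 3 to 60 N. Pads are 19 mm wide; open, the fingers measure 130 mm over their backs; the gripper's body (78 mm by 193 mm) begins 47 mm behind the grasp point.
Start: joints at [1.399, 0.359, 0.012, 0, -1.224, -0.288], TCP at [299.549, 604.868, 226.561] pointing down, gripper open.
Joint ranges: [-3.07, 3.07], [-1.43, 2.12], [-1.02, 1.25], [-3.03, 1.67], [-3.05, -0], [-3.03, 3.03]. Speed limits (rad/s): [2.39, 2.39, 3.01, 3.14, 3.14, 3.14].

### API

Orientations are given as a unit quaternion [x, y, z, w].
In Python, from plant import bot gives the robot as it stands. Calls block until the motion is done:
- bot.move_ptp(position, orientation): joint-space move of the TCP to a pose.
- bot.line_to(position, velocity=150, ori=None): straight line of the TCP; ori=None keeps the orientation; velocity is the mean speed in mm/s.
- bot.move_joints(angles): joint-space move.
- bot.move_gripper(opening, force=None): finger opening in mm; force is the grip in N (None keeps the last); returns when the fingers have stopped.
- bot.pause(seconds).
- bot.solve_ik(position, orientation): joint angles nearest the present ones, or None.
- bot.read_state(): the state.
- bot.camera(name): name is "side" or "top" or "wrist"; returns the picture (400x640x3 uint8, red, green, blue); there is no depth.
- bot.get_calibration(name): a dict with "fx", "fy", "cx", "cy" (pixels), "view" (4x4, takes a point from world to camera coordinates); the wrist camera has in their place "T_tool_cam" (4x4, takes a point from camera to tool coordinates, whose origin is the TCP and whose axes are the flange's). Camera axes: x right, y up, looking along -z (the intrinsics and any distortion apply to the point x, -y, -z); pixel columns grow to the right and rows downward; lengths in mm; the calibration is good to about 2 mm. A picture is of the moment at which its call begins: read the wrist's pose just before it. get_calibration takes no time and is no camera call.
A pose or a line that the arm cannot do raises bot.Unreachable and nothing moves.
- bot.close_job(): hands the job in; it is judged then, once.
The state is a dict: "t": time; "joint_pos": joint angles; "qvel": joint speeds; "tau": joint torques, N m; "tcp_pos": TCP position; "eef_rot": TCP orientation; "contact_force": force on the tool from outside, world axes, zero at the start; "moment": the same for the moment, N m; "width": finger opening in mm; "finger_force": force on a finger pad.
Only numpy, scipy, OpenCV 4.12 (cv2) and the standard library are available. Lean on these libraries where they do the work, as an engineer would, in place of code of your own. Each camera call takes 0.05 s, during which the arm holds its last target. There are 200 camera calls.

## Working session

There is one attempt and no reset: what is moved stays moved. The work goes in short steps, each a Python script; the robot and the scene stay as the last script left them, time stands still between calls to the robot, and variables do not carry over. Pictures are saved under pics/ and viewed, at most 14 in all, crops included, and the job is handed in when it is done.

```bash
ls; mkdir -p pics; python3 - <<'E'
from plant import bot
import cv2,numpy as np
for n in("side","top","wrist"):
    cv2.imwrite(f"pics/{n}0.png",bot.camera(n)[:,:,::-1])
    print(n,{k:np.round(v,3).tolist() for k,v in bot.get_calibration(n).items()})
s=bot.read_state();print(s["t"],s["tcp_pos"],s["eef_rot"],s["width"])
E
```

```text
pics
side {'fx': 385.628, 'fy': 385.628, 'cx': 319.939, 'cy': 199.745, 'view': [[0.996, -0.087, 0.017, -461.715], [0.026, 0.474, 0.88, -101.531], [-0.084, -0.876, 0.474, -789.144], [0.0, 0.0, 0.0, 1.0]]}
top {'fx': 469.213, 'fy': 469.213, 'cx': 318.372, 'cy': 193.967, 'view': [[0.021, -1.0, -0.003, 54.075], [0.983, 0.021, 0.182, -476.616], [-0.182, -0.007, 0.983, -1032.057], [0.0, 0.0, 0.0, 1.0]]}
wrist {'fx': 335.811, 'fy': 335.811, 'cx': 320.996, 'cy': 202.072, 'T_tool_cam': [[0.001, 0.97, 0.244, 64.936], [1.0, -0.001, 0.0, -0.522], [0.001, 0.244, -0.97, -157.692], [0.0, 0.0, 0.0, 1.0]]}
0.15 [299.40988929 604.56672702 225.83481799] [ 9.73676753e-01 -2.27932364e-01 -7.54096286e-05  6.41782156e-04] 87.5904161408699
```

View pics/top0.png

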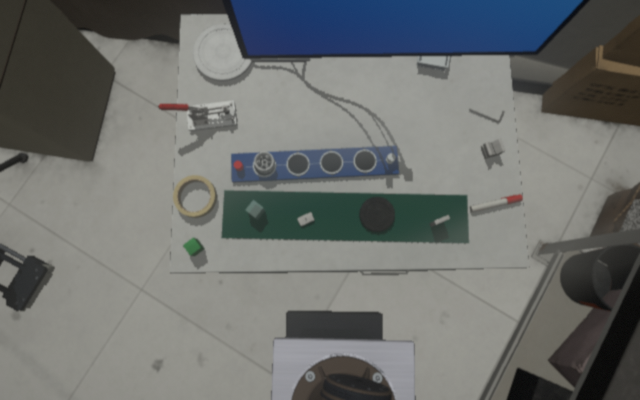

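View pics/side0.png

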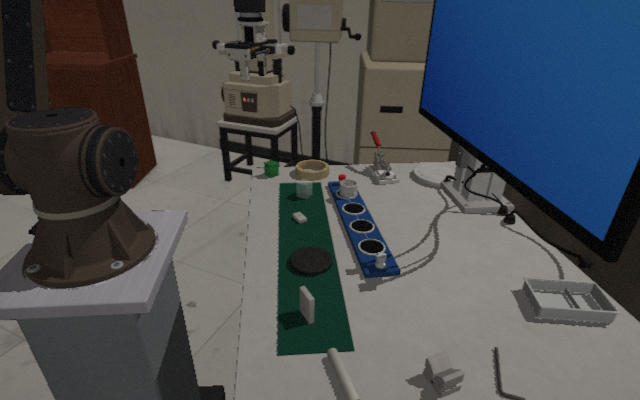

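The top view shows the red post at (239,166), the drum on the left seat at (264,163), and free seats at (298,163), (331,161) and (364,160). So the order is seat 1 tall, seat 2 clear, seat 3 drum, seat 4 flat.

Candidates:
- **Clear piece:** (255,209) on the mat, against the green look-alike at (193,246). I choose (255,209).
- **Flat block:** (306,219).
- **Tall block:** (442,220) on the mat, against the grey part at (492,149) and the pen at (497,204).
- **Cap:** (377,214).

Next I take wrist views.

```bash
cat > h.py <<'E'
from plant import bot
import cv2,numpy as np
from scipy.spatial.transform import Rotation as R
def ori(yaw):
    "tool down, tool x pointing at world yaw (deg)"
    return (R.from_euler('z',yaw,degrees=True)*R.from_euler('x',180,degrees=True)).as_quat()
def cam(name,st=None):
    c=bot.get_calibration(name)
    if name=="wrist":
        T=np.eye(4);T[:3,:3]=R.from_quat(st["eef_rot"]).as_matrix();T[:3,3]=st["tcp_pos"]
        T=T@np.array(c["T_tool_cam"])
    else: T=np.linalg.inv(np.array(c["view"]))
    return c,T
def ray(ct,px):
    c,T=ct; d=np.array([(px[0]-c["cx"])/c["fx"],-(px[1]-c["cy"])/c["fy"],-1.])
    d=T[:3,:3]@d; return T[:3,3],d/np.linalg.norm(d)
def plane(ct,px,z):
    o,d=ray(ct,px); return o+d*(z-o[2])/d[2]
def tri(rays):
    A=sum(np.eye(3)-np.outer(d,d) for o,d in rays); b=sum((np.eye(3)-np.outer(d,d))@o for o,d in rays)
    p=np.linalg.solve(A,b); return p,max(np.linalg.norm((np.eye(3)-np.outer(d,d))@(p-o)) for o,d in rays)
def proj(ct,p):
    c,T=ct; q=np.linalg.inv(T)@np.append(p,1); return c["cx"]+c["fx"]*q[0]/-q[2], c["cy"]-c["fy"]*q[1]/-q[2]
def shoot(fn):
    import pickle
    st=bot.read_state(); im=bot.camera("wrist"); cv2.imwrite(f"pics/{fn}.png",im[:,:,::-1])
    pickle.dump(cam("wrist",st),open(f"pics/{fn}.pkl","wb")); return im
E
python3 - <<'E'
from h import *
ct=cam("top")
for n,p,z in [("red",(239,166),37),("drum",(264,163),45),("s2",(298,163),15),("s3",(331,161),15),("s4",(364,160),15),("clear",(255,209),30),("flat",(306,219),11),("tall",(442,220),40),("cap",(377,214),12)]:
    print(n,plane(ct,p,z).round())
bot.move_ptp([540,130,200],ori(180)); shoot("wA")
bot.move_ptp([540,-110,200],ori(180)); shoot("wB")
s=bot.read_state();print(s["t"],s["joint_pos"],s["tcp_pos"])
E
```

```text
red [539. 251.  37.]
drum [545. 192.  45.]
s2 [555. 115.  15.]
s3 [561.  36.  15.]
s4 [565. -43.  15.]
clear [440. 210.  30.]
flat [421.  92.  11.]
tall [ 422. -218.   40.]
cap [436. -74.  12.]
3.125 [ 1.56217921e-01  1.75471571e-01 -3.02146084e-01 -1.16874715e-04
 -1.09298381e+00 -1.72599515e+00] [ 540.34737786 -109.01928543  200.00055415]
```

View pics/wA.png

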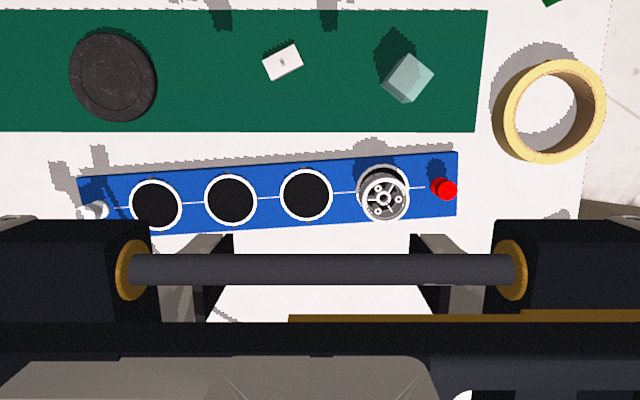

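View pics/wB.png

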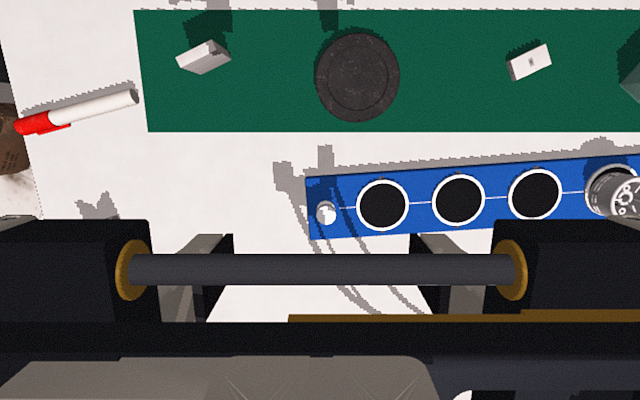

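A shows the cap (112,77), flat block (283,62), clear block (407,77), seats 4/3/2 at (157,204), (231,200), (306,195), the drum top (384,197) and the red post (444,188). The tape roll at (549,110) is no part of the job. B shows the tall block (204,57), cap (357,77), flat block (529,62) and seats 4/3/2 at (383,203), (459,199), (535,194). I triangulate these now and take close views.

```bash
cat > m.py <<'E'
from h import *
import pickle
L=lambda n:(cv2.imread(f"pics/{n}.png"),pickle.load(open(f"pics/{n}.pkl","rb")))
def blob(mask,px,r=60):
    "largest contour near px"
    m=np.zeros_like(mask); cv2.circle(m,tuple(map(int,px)),r,255,-1); m&=mask
    cs,_=cv2.findContours(m,cv2.RETR_EXTERNAL,cv2.CHAIN_APPROX_NONE)
    return max(cs,key=cv2.contourArea)
E
python3 - <<'E'
from m import *
A,ca=L("wA");B,cb=L("wB")
out=[]
for a,b in [((306,195),(535,194)),((231,200),(459,199)),((157,204),(383,203))]:
    e=[cv2.fitEllipse(blob(((I.max(2)<60)*255).astype(np.uint8),p,27)) for I,p in((A,a),(B,b))]
    P,r=tri([ray(ca,e[0][0]),ray(cb,e[1][0])]); out.append(P)
    print("seat",P.round(1),round(r,1),[plane(c,x[0],15).round(1)[:2].tolist() for c,x in((ca,e[0]),(cb,e[1]))],[np.round(x[1]) .tolist() for x in e])
print(np.diff(out,axis=0),[np.linalg.norm(d) for d in np.diff(out,axis=0)])
def flat(I,p): return blob(((I.min(2)>120)*255).astype(np.uint8),p,32)
r=[cv2.minAreaRect(flat(I,p)) for I,p in((A,(283,62)),(B,(529,62)))]
print("flat",tri([ray(ca,r[0][0]),ray(cb,r[1][0])]))
red=[blob((((I[:,:,2]>150)&(I[:,:,1]<60))*255).astype(np.uint8),p,20) for I,p in((A,(444,188)),)]
print("red",plane(ca,cv2.minEnclosingCircle(red[0])[0],30))
for n,x,y in(("tallL",480,-240),("tallR",480,-180),("clearL",490,190),("clearR",490,235)):
    bot.move_ptp([x,y,150],ori(180)); shoot(n)
P=np.hstack([np.vstack([cv2.imread(f"pics/{n}.png")[0:260,120:520] for n in q]) for q in(("tallL","tallR"),("clearL","clearR"))])
cv2.imwrite("pics/close.png",P); print(bot.read_state()["t"])
E
```

```text
seat [553.2 115.5  14.8] 0.0 [[553.2, 115.5], [553.1, 115.3]] [[43.0, 44.0], [40.0, 48.0]]
seat [559.   35.7  14.8] 0.1 [[559.0, 35.8], [558.9, 35.6]] [[42.0, 45.0], [41.0, 46.0]]
seat [564.8 -44.2  15.6] 0.5 [[565.5, -44.5], [564.5, -44.1]] [[43.0, 45.0], [42.0, 44.0]]
[[ 5.73449353e+00 -7.97745690e+01  4.05499555e-02]
 [ 5.85699043e+00 -7.98810845e+01  7.63725702e-01]] [np.float64(79.98042208905343), np.float64(80.09915902181163)]
flat (array([422.68271795,  93.77751222,  10.30721205]), np.float64(0.3353874881865007))
red [545.19708474 257.14183945  30.        ]
6.0167
```

View pics/close.png

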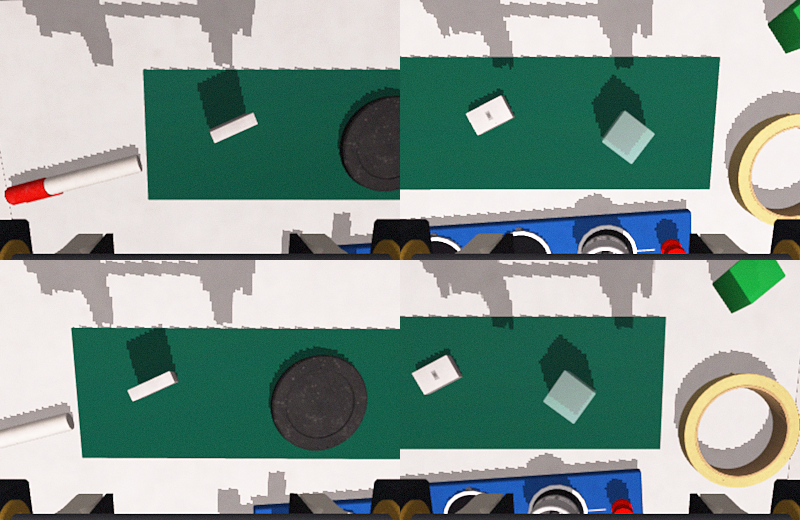

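Close views (full-image pixels = panel pixel + 120 in the column):
- **Tall block:** panel (233,127) left view, (152,386−260) right view, standing on the mat.
- **Clear block:** colourless, panel (228,137) and (170,137). The green look-alike is off the mat in the top right corner.

I zoom in to get the edges.

```bash
python3 - <<'E'
from m import *
c=[cv2.resize(cv2.imread(f"pics/{n}.png")[v-35:v+35,u-45:u+45],None,fx=4.4,fy=4,interpolation=cv2.INTER_NEAREST) for n,u,v in(("tallL",353,127),("clearL",348,137),("tallR",272,126),("clearR",290,137))]
cv2.imwrite("pics/zoom.png",np.vstack([np.hstack(c[:2]),np.hstack(c[2:])]))
for n,p in(("tallL",(353,127)),("tallR",(272,126)),("clearL",(348,137)),("clearR",(290,137))):
    I,ct=L(n); hsv=cv2.cvtColor(I,cv2.COLOR_BGR2HSV)
    m=((hsv[:,:,1]<105)&(hsv[:,:,2]>90)).astype(np.uint8)*255
    b=blob(m,p,34); r=cv2.minAreaRect(b); print(n,np.round(r[0],1),np.round(r[1],1),round(r[2],1),plane(ct,r[0],45).round(1),I[int(p[1]),int(p[0])])
E
```

```text
tallL [353.3 127.4] [13.5 48.6] 66.0 [ 422.2 -214.4   45. ] [213 214 227]
tallR [272.  125.6] [14.2 50.1] 65.6 [ 422.1 -214.9   45. ] [230 230 240]
clearL [347.5 136.9] [39.3 39.6] 37.6 [439.3 210.2  45. ] [177 184 163]
clearR [289.  136.6] [39.5 39.4] 35.5 [439.3 211.1  45. ] [156 168 144]
```

View pics/zoom.png

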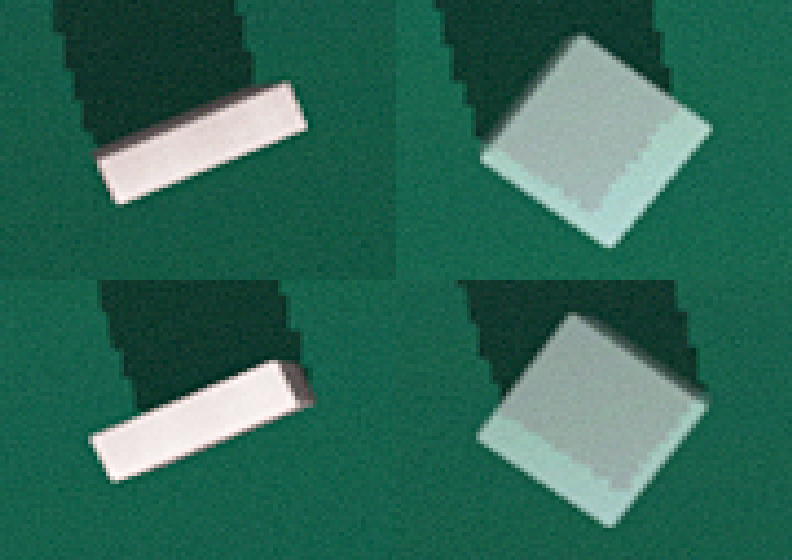

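```bash
python3 - <<'E'
from m import *
for nm,z,views in(("tall",52,(("tallL",(353,127)),("tallR",(272,126)))),("clear",42,(("clearL",(348,137)),("clearR",(290,137)))),("flat",11,(("clearL",(209,116)),("clearR",(157,115))))):
    rays=[]
    for n,p in views:
        I,ct=L(n); hsv=cv2.cvtColor(I,cv2.COLOR_BGR2HSV)
        m=((hsv[:,:,1]<105)&(hsv[:,:,2]>(100 if nm=="clear" else 175))).astype(np.uint8)*255
        b=blob(m,p,34)
        r=cv2.minAreaRect(b)
        rays.append(ray(ct,r[0]))
        W=np.array([plane(ct,q,z)[:2] for q in cv2.boxPoints(r)])
        e=np.diff(np.vstack([W,W[:1]]),axis=0)
        l=np.linalg.norm(e,axis=1); a=np.degrees(np.arctan2(e[:,1],e[:,0]))%180
        print(nm,n,W.mean(0).round(1),l.round(1),a.round(1))
    print(" tri",tri(rays)[0].round(1),round(tri(rays)[1],2))
# drum top outline in the early view A
A,ca=L("wA");ct=cam("top");T=cv2.imread("pics/top0.png")
c=A[165:230,340:430]; cv2.imwrite("pics/drum.png",cv2.resize(c,None,fx=7,fy=7,interpolation=cv2.INTER_NEAREST))
E
```

```text
tall tallL [ 422.3 -215.1] [34.7  8.9 35.   9. ] [113.8  26.7 114.   24.9]
tall tallR [ 422.4 -214.9] [35.   9.3 35.3  9.5] [114.   24.7 114.2  22.8]
 tri [ 422.3 -214.9   51.2] 0.04
clear clearL [439.8 210.5] [29.9 30.1 30.4 30.8] [142.   53.8 143.3  52.8]
clear clearR [439.7 210.8] [30.  29.9 30.5 30.5] [141.9  54.4 143.2  53.4]
 tri [439.6 210.6  40.4] 0.02
flat clearL [423.   93.8] [35.3 20.3 35.8 20.6] [115.5  25.1 115.9  23.6]
flat clearR [423.1  93.9] [35.2 20.4 35.8 20.7] [115.7  24.  116.1  22.4]
 tri [422.9  93.9  10.9] 0.03
```

View pics/drum.png

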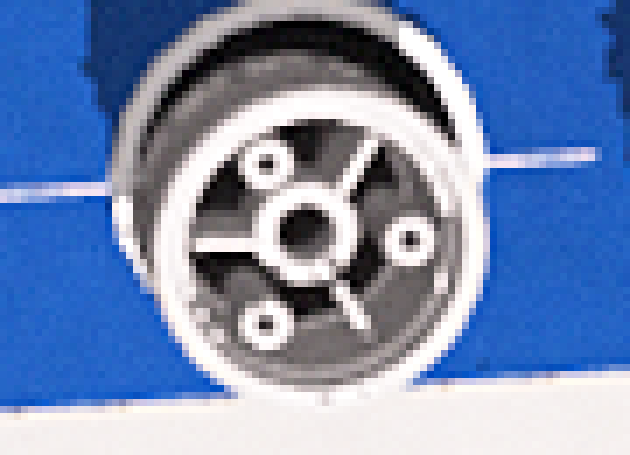

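The drum top rim in the A crop has its centre at about (320,245) zoomed, i.e. (385.7,200) in the full image. I take a second view of it.

```bash
python3 - <<'E'
from m import *
A,ca=L("wA"); print(plane(ca,(385.7,200),45))
bot.move_ptp([540,195,200],ori(184)); I=shoot("wD")
_,cd=L("wD"); u,v=map(int,proj(cd,[547,195,45])); print(u,v)
cv2.imwrite("pics/drum2.png",cv2.resize(I[v-33:v+33,u-45:u+45,::-1],None,fx=7,fy=7,interpolation=cv2.INTER_NEAREST))
E
```

```text
[551.40118364 193.44076988  45.        ]
321 194
```

View pics/drum2.png

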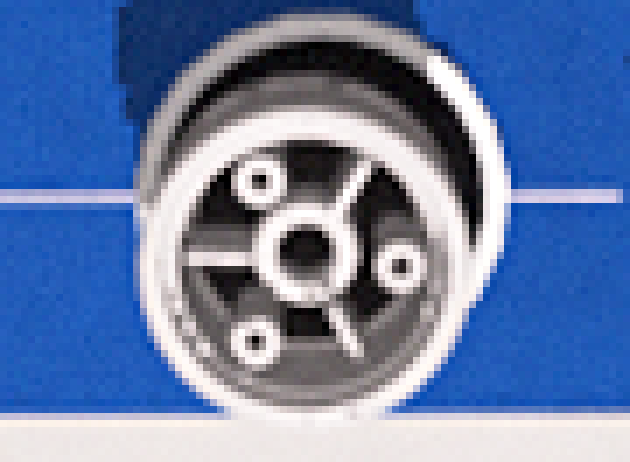

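```bash
cat >> m.py <<'E'
SEAT={1:np.array([547.4,195.3]),2:np.array([553.2,115.5]),3:np.array([559.0,35.7]),4:np.array([564.9,-44.2])}
RAIL=184.15
def pick(xy,z,yaw,opening,force,safe=130):
    o=ori(yaw); bot.move_gripper(opening); bot.move_ptp([*xy,safe],o); bot.line_to([*xy,z+25],200); bot.line_to([*xy,z],50)
    bot.move_gripper(0,force); s=bot.read_state(); print("grip",round(s["width"],1),np.round(s["finger_force"],1),s["tcp_pos"].round(1) if hasattr(s["tcp_pos"],"round") else s["tcp_pos"])
    bot.line_to([*xy,safe],150); print("lift",round(bot.read_state()["width"],1))
def place(xy,z,yaw,opening,safe=130):
    o=ori(yaw); bot.move_ptp([*xy,safe],o); bot.line_to([*xy,z+15],150); bot.line_to([*xy,z],30)
    s=bot.read_state(); print("put",np.round(s["contact_force"],1),s["tcp_pos"]); bot.pause(.2); bot.move_gripper(opening); bot.pause(.1)
    bot.line_to([*xy,z+30],80); bot.line_to([*xy,safe],200); print("t",bot.read_state()["t"])
E
python3 - <<'E'
from m import *
A,ca=L("wA");_,cd=L("wD")
P,e=tri([ray(ca,(385.7,200)),ray(cd,(319.9,198.1))]); print(P,e,plane(cd,(319.9,198.1),45))
xy=((plane(cd,(319.9,198.1),45)+plane(ca,(385.7,200),45))/2)[:2]
assert abs(P[2]-45)<6 and np.hypot(*(xy-SEAT[1]))<12
print(xy)
pick(xy,19,RAIL+30,62,20)
place(SEAT[3],19.5,RAIL+30,62)
bot.move_ptp([545,35.7,200],ori(RAIL)); I=shoot("wE"); _,ce=L("wE")
u,v=map(int,proj(ce,[559,36,45])); print(u,v)
cv2.imwrite("pics/drum3.png",cv2.resize(I[v-45:v+25,u-75:u+75,::-1],None,fx=5,fy=5,interpolation=cv2.INTER_NEAREST))
E
```

```text
[551.41982309 193.86999589  42.80448893] 0.5045813242797991 [550.37526007 193.85194689  45.        ]
[550.88822186 193.64635838]
grip 45.4 20.0 [551.  193.7  19.2]
lift 45.7
put [ 0.5  1.4 -1.3] [558.93629362  35.6236435   19.33805723]
t 14.325
319 203
```

View pics/drum3.png

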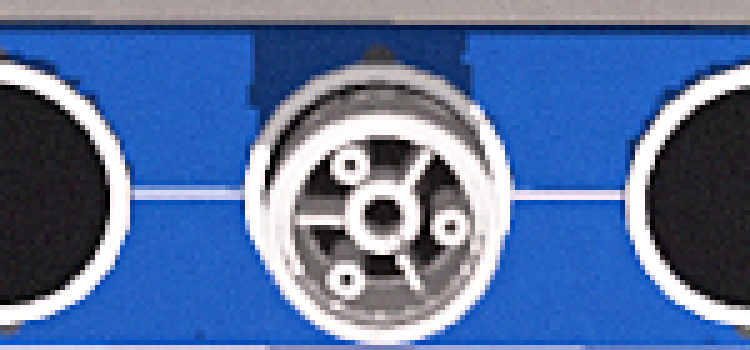

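The drum stands on seat 3: its top centre is at (320.8,203.6) against (319–320,203) expected, so it is centred to about 1 mm. Next come the clear block and the tall block.

```bash
python3 - <<'E'
from m import *
pick([439.7,210.6],8,142.6,50,15)
place(SEAT[2],21.5,RAIL,46)
pick([422.9,93.9],3,115.7,36,15)
place(SEAT[4],16.5,RAIL,34)
pick([422.3,-215],12,114,26,20)
place(SEAT[1],25.5,RAIL,22)
bot.move_ptp([520,120,220],ori(RAIL)); I=shoot("f1")
bot.move_ptp([520,20,220],ori(RAIL)); J=shoot("f2")
cv2.imwrite("pics/fin.png",np.vstack([I[0:250],J[0:250]])[:,:,::-1]); print(bot.read_state()["t"])
E
```

```text
Traceback (most recent call last):
  File "m.py", line 12, in pick
    o=ori(yaw); bot.move_gripper(opening); bot.move_ptp([*xy,safe],o); bot.line_to([*xy,z+25],200); bot.line_to([*xy,z],50)
                                           ~~~~~~~~~~~~^^^^^^^^^^^^^^
plant.Unreachable: the arm cannot take that pose within its joint ranges
```

```bash
python3 - <<'E'
from m import *
print(np.round(bot.read_state()["joint_pos"],2))
for n,xy,z0,ys in(("clear",[439.7,210.6],8,(142.6,232.6,322.6,52.6)),("flat",[422.9,93.9],3,(115.7,295.7)),("tall",[422.3,-215],12,(114,294)),("s1",SEAT[1],25,(184,4)),("s4",SEAT[4],25,(184,4))):
  for y in ys:
    print(n,y,[None if q is None else np.round(q,2).tolist() for q in (bot.solve_ik([*xy,z],ori(y)) for z in(130,z0))])
E
```

```text
[ 0.42  0.17 -0.31 -0.   -1.09 -1.92]
clear 142.6 [None, None]
clear 232.6 [[0.85, 0.14, -0.53, -0.0, -0.9, -1.5], [0.85, 0.32, -0.66, -0.0, -0.59, -1.5]]
clear 322.6 [[0.85, 0.14, -0.53, 0.0, -0.9, 0.07], [0.85, 0.32, -0.66, 0.0, -0.59, 0.07]]
clear 52.6 [[0.85, 0.14, -0.53, 0.0, -0.9, 1.64], [0.85, 0.32, -0.66, 0.0, -0.59, 1.64]]
flat 115.7 [[0.68, 0.05, -0.63, 0.0, -0.89, 2.91], [0.68, 0.26, -0.78, 0.0, -0.53, 2.91]]
flat 295.7 [[0.68, 0.05, -0.63, 0.0, -0.89, -0.23], [0.68, 0.26, -0.78, 0.0, -0.53, -0.23]]
tall 114 [[-0.05, 0.12, -0.55, -0.0, -0.9, -2.67], [-0.05, 0.29, -0.68, -0.0, -0.59, -2.67]]
tall 294 [[-0.05, 0.12, -0.55, 0.0, -0.9, 0.47], [-0.05, 0.29, -0.68, 0.0, -0.59, 0.47]]
s1 184 [[0.68, 0.29, -0.33, -0.0, -0.95, -2.18], [0.68, 0.41, -0.43, -0.0, -0.73, -2.18]]
s1 4 [[0.68, 0.29, -0.33, 0.0, -0.95, 0.96], [0.68, 0.41, -0.43, 0.0, -0.73, 0.96]]
s4 184 [[0.27, 0.26, -0.36, -0.0, -0.95, -1.77], [0.27, 0.39, -0.47, -0.0, -0.71, -1.77]]
s4 4 [[0.27, 0.26, -0.36, 0.0, -0.95, 1.37], [0.27, 0.39, -0.47, 0.0, -0.71, 1.37]]
```

Clear at 232.6°, flat at 295.7° and tall at 114° are all reachable.

```bash
python3 - <<'E'
from m import *
pick([439.7,210.6],8,232.6,50,15)
place(SEAT[2],21.5,RAIL,46)
pick([422.9,93.9],3,295.7,36,15)
place(SEAT[4],16.5,RAIL,34)
pick([422.3,-215],12,114,26,20)
place(SEAT[1],25.5,RAIL,22)
bot.move_ptp([520,120,220],ori(RAIL)); I=shoot("f1")
bot.move_ptp([520,20,220],ori(RAIL)); J=shoot("f2")
cv2.imwrite("pics/fin.png",np.vstack([I[0:250],J[0:250]])[:,:,::-1]); print(bot.read_state()["t"])
E
```

```text
grip 30.1 15.0 [439.8 210.7   8.2]
lift 29.8
put [ 0.2  0.3 -1. ] [553.12718349 115.39334935  21.29162913]
t 23.2333
grip 19.5 15.0 [422.9  93.9   3. ]
lift 19.5
put [-0.  -0.4 -0.2] [564.86611753 -44.21160392  16.33348176]
t 32.7833
grip 8.9 20.0 [ 422.4 -215.    12.2]
lift 8.9
put [-0.1  0.2 -1.2] [547.31401288 195.27281571  25.27329529]
t 41.5833
42.7167
```

View pics/fin.png

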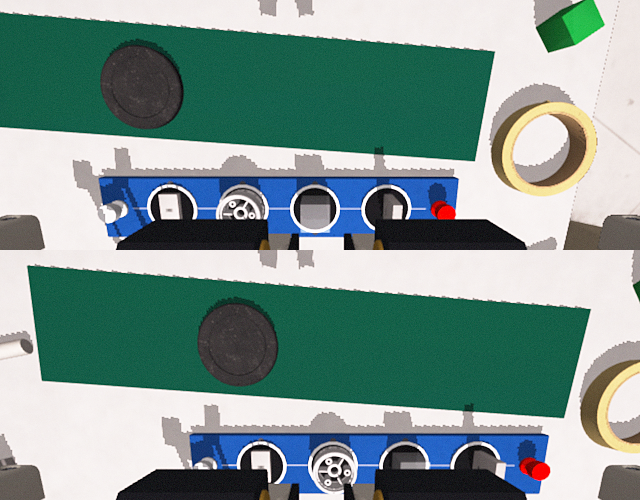

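All four pieces stand in order: flat (169,206), drum (240,208), clear (315,207) and tall (397,211, next to the red post). The cap is unmoved. I check the centring from closer.

```bash
python3 - <<'E'
from m import *
bot.move_gripper(88); C=[]
for i,z in((1,65),(2,55),(3,45),(4,24)):
    x,y=SEAT[i]; bot.move_ptp([x-20,y,200],ori(RAIL)); I=shoot(f"c{i}"); _,ct=L(f"c{i}")
    u,v=proj(ct,[x,y,z]); u0,v0=map(int,(u,v)); c=I[v0-40:v0+25,u0-45:u0+45,::-1].copy()
    C.append(cv2.resize(c,(396,286),interpolation=cv2.INTER_NEAREST))
    if i in(1,4):
        B=I[:,:,::-1]; m=((B.min(2)>150)*255).astype(np.uint8)
        k=np.zeros_like(m); cv2.circle(k,(u0,v0),27 if i==1 else 24,255,-1); m&=k
        r=cv2.minAreaRect(blob(m,(u,v),27)); P=plane(ct,r[0],z); print(i,P[:2]-SEAT[i],np.round(r,1) if 0 else r)
    print(i,u-u0+45,v-v0+40)
cv2.imwrite("pics/fin2.png",np.vstack([np.hstack(C[:2]),np.hstack(C[2:])])); print(bot.read_state()["t"])
E
```

```text
1 [3.40822864 2.11986581] ((320.0733642578125, 218.48899841308594), (44.00767135620117, 50.7324333190918), 81.46923065185547)
1 45.01798854114486 40.73117149132122
2 45.93292700623448 40.093047345856434
3 45.23197836225205 40.39494073117032
4 [-1.66750711  0.64687837] ((319.5, 201.5), (33.0, 19.0), 90.0)
4 45.75438160702532 40.02968092329024
46.0833
```

View pics/fin2.png

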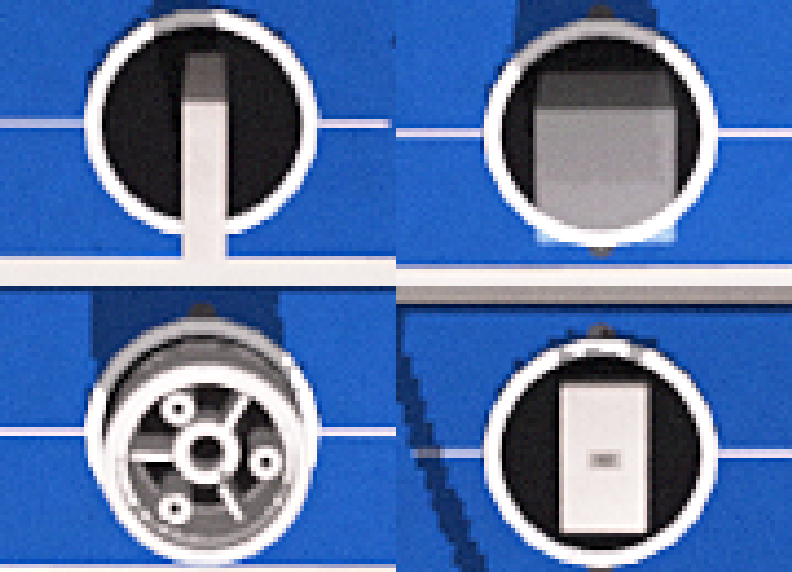

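The close views show every piece upright and within about 1.5 mm of its seat centre. The tall block is by the red post, then clear, drum and flat. The gripper touches nothing.

```bash
python3 - <<'E'
from plant import bot
print(bot.close_job())
E
```

```text
the job is handed in; nothing more can be done
None
```

The four pieces stand upright on the seats in order of height from the red post (tall, clear, drum, flat), each within about 1.5 mm of centre in the last pictures; the lens cap was not touched, and I handed the job in at about 46 s of robot time.

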